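# Comb the dop sticks snug against the tray stop

### The job

Pick up the standing rake from the malachite slab and, with it alone, comb the four scattered dop sticks along the tray until they lie flat, parallel and side by side across it against the stop bar, then press the row snug for a moment: about 7 N, felt through the rake, since the stop may be clamped anywhere in its range; anything over 12 N would mar the sticks, and the rake must not bear hard on the tray. Then stand the rake upright on the middle of the slab again and let go. Leave everything else where it is.

Things in the scene. Friction and masses are not known exactly. Their poses are not given: they have to be found in the camera images.
- tray: Fixed shallow wooden tray, 330 mm long (its x), 176 mm wide (its y). Origin: centre of the underside; z up. Floor top at z = 5 mm; side walls 8 mm thick, 22 mm high (inside, y -80 to +80 mm). Open, without a wall, at x = -165 mm; a 22 mm high wall closes the +x end, with a stop bar across the tray before it. Sticks must end lying along the tray's y.
- stop_zone (a point): Point fixed to the tray (axes as the tray's), on its floor, mid-width, at tray x = +126 mm: the middle of the stop bar's range. The rigid metal bar, 15 mm high above the floor (two screw heads on it to 22 mm), is clamped at an unmeasured place: its face towards the sticks lies anywhere within 15 mm either side of this point in x. 12 N does not shift it.
- rake_grip (a point): Centre of a loose rake's upright grip, 200 g in all. Grip post 22 mm (rake x) by 26 mm (y), 62 mm tall. Below it a head 34 mm (x) by 138 mm (y), 12 mm thick, its top 31 mm below this point; under that two rows of ten brass tines 20 mm long, over 134 mm in y, outer faces 16.5 mm either side of this point in x. Tine tips, on which it stands, are 63 mm below this point. z up.
- slab: Fixed malachite slab, 110 mm (x) by 180 mm (y) by 14 mm thick; origin: centre of the underside. The rake stands on it at the start, its long head roughly along the slab's y, and must stand here again at the end, near the middle.
- stick1_center (a point): Centre of dop stick 1: a loose polished metal rod, round, with a brass end, 10 mm thick, 100 mm long (along its x), 60 g, lying on the tray floor at the start, roughly across the tray and turned up to about 25 degrees. All four are alike and may end in any order.
- stick2_center (a point): Centre of dop stick 2: a loose polished metal rod, round, with a brass end, 10 mm thick, 100 mm long (along its x), 60 g, lying on the tray floor at the start, roughly across the tray and turned up to about 25 degrees. All four are alike and may end in any order.
- stick3_center (a point): Centre of dop stick 3: a loose polished metal rod, round, with a brass end, 10 mm thick, 100 mm long (along its x), 60 g, lying on the tray floor at the start, roughly across the tray and turned up to about 25 degrees. All four are alike and may end in any order.
- stick4_center (a point): Centre of dop stick 4: a loose polished metal rod, round, with a brass end, 10 mm thick, 100 mm long (along its x), 60 g, lying on the tray floor at the start, roughly across the tray and turned up to about 25 degrees. All four are alike and may end in any order.
- pinvise: Bystander, leave alone: brass pin vise lying down, 95 mm long, 13 mm thick; origin at the centre of its underside.
- dish: Bystander, leave alone: green glass dish, 90 mm across, 30 mm high; origin at the centre of its underside.
- block: Bystander, leave alone: steel transfer block 70 x 50 x 40 mm; origin at the centre of its underside.
- jar: Bystander, leave alone: lidded jar, 48 mm across, 60 mm high; origin at the centre of its underside.
- loupe: Bystander, leave alone: black loupe, 36 mm across, 30 mm high; origin at the centre of its underside.
- stone: Bystander, leave alone: rough domed stone, 62 mm across, 27 mm high; origin at the centre of its underside.
Things that resemble listed ones, but are neither listed nor needed, are in the scene too. Leave any green or red look-alike of the part that bears stick2_center alone.

How it is judged:
On the way, in this order (a step that is already met when the one before it is completed fails the run):
1. the rake is lifted clear of the slab, its tines at least 15 mm above it (height (world z) of rake_grip above 0.092 m), for 0.1 s.
2. all four sticks lie parallel, and the rake presses the row against the stop with 4 to 12 N for 0.3 s (angle between the x axis of each of stick1_center, stick2_center, stick3_center, stick4_center and the y axis of tray, either way round below 0.1 rad and (contact force between rake and stick1 above 4 N or contact force between rake and stick2 above 4 N or contact force between rake and stick3 above 4 N or contact force between rake and stick4 above 4 N) and (contact force between tray and stick1 above 4 N or contact force between tray and stick2 above 4 N or contact force between tray and stick3 above 4 N or contact force between tray and stick4 above 4 N)), for 0.3 s.
At the end, for the whole second after the job is handed in: All four sticks at rest flat on the tray floor, within 0.1 rad of the tray's y, centres beyond x = +70 mm of the tray and no two over 68 mm apart; the rake upright (within 0.08 rad) on the slab, within 30 mm of its middle, released and at rest (angle between the x axis of each of stick1_center, stick2_center, stick3_center, stick4_center and the y axis of tray, either way round below 0.1 rad and x of each of stick1_center, stick2_center, stick3_center, stick4_center in the frame of tray above 0.07 m and z of each of stick1_center, stick2_center, stick3_center, stick4_center in the frame of tray below 0.013 m and linear speed of each of stick1, stick2, stick3, stick4, rake below 0.01 m/s and horizontal distance between stick1_center and stick2_center below 0.068 m and horizontal distance between each of stick1_center, stick2_center and stick3_center below 0.068 m and horizontal distance between each of stick1_center, stick2_center, stick3_center and stick4_center below 0.068 m and horizontal distance between rake_grip and slab below 0.03 m and angle between rake_grip's own z axis and vertical below 0.08 rad and height (world z) of rake_grip between 0.073 and 0.081 m); the robot touches nothing.
It fails at once if more than 12 N between the rake and a stick (contact force between rake and stick1 above 12 N or contact force between rake and stick2 above 12 N or contact force between rake and stick3 above 12 N or contact force between rake and stick4 above 12 N).
It fails at once if the rake bears on the tray with more than 25 N (contact force between rake and tray above 25 N).
It fails at once if more than 12 N between a stick and the tray or its stop (contact force between tray and stick1 above 12 N or contact force between tray and stick2 above 12 N or contact force between tray and stick3 above 12 N or contact force between tray and stick4 above 12 N).
It fails at once if the arm or fingers touch a stick (contact force between any of the fingers, the arm and stick1 above 0.3 N or contact force between any of the fingers, the arm and stick2 above 0.3 N or contact force between any of the fingers, the arm and stick3 above 0.3 N or contact force between any of the fingers, the arm and stick4 above 0.3 N).
It fails at once if a bystander is moved by more than 15 mm (distance of any of pinvise, dish, block, jar, loupe, stone from where it was at the start of the episode above 0.015 m).
It also fails if it takes over 72 s, if anything falls off the work surface, if the arm or the gripper's body presses on something with over 40 N, if the wrist force passes 120 N, or if a joint passes its speed limit or range.

### The arm

A 6-joint arm with a two-finger parallel gripper is mounted at the origin on the work surface. World frame = base frame: x ahead of the robot, y to its left, z up, the work surface at z = 0. Lengths are in m, angles in rad, forces in N, time in s.
With the tool pointing down it reaches from about 0.375 to 0.975 m from the base axis. Payload 3.8 kg.
Tool frame: the origin (TCP) lies at the very end of the fingers, on their centre line; the grasp point (between the pads) lies 19 mm behind it; z points along the fingers, y is the direction in which the jaws open and shut (so a half turn about z gives the same grasp; the last joint's range is limited). The gripper opens to 88 mm and grips with 3 to 60 N. Pads are 18 mm wide; open, the fingers measure 123 mm over their backs; the gripper's body (75 mm by 187 mm) begins 45 mm behind the grasp point.
Start: joints at [-0.037, 0.264, 1.604, -0, 1.274, -0.037], TCP at [0.675, -0, 0.214] pointing down, gripper open.
Joint ranges: [-2.63, 2.63], [-0.94, 2.18], [0.31, 2.57], [-1.31, 4.45], [0, 2.66], [-2.55, 2.55]. Speed limits (rad/s): [2.57, 2.57, 3.14, 3.14, 3.14, 3.14].

### API

Orientations are given as a unit quaternion [w, x, y, z].
In Python, from plant import * gives the robot as it stands. The module is installed in compiled form; this text tells all that it offers.
- The arm moves only by the tool play_rows, never from a script. Its argument "rows" is one flat list of numbers, 5 for each row, row after row: the finger opening in m, from 0 to 0.0881, then the shift along the tool's x, y, z in m, then the turn about the tool's z in rad. In form: [grip, x, y, z, twist, grip, x, y, z, twist, ...]. A call has 1 to 10 rows; each row is the pose to reach, as a shift and turn from the pose commanded when the call began, along the tool's axes at that moment; what a row does not reach only later rows make up. A row lasts 1/8 s, in which the tool goes at most 62.5 mm and 10.7 degrees, less where a joint would pass 70% of its speed; a pose out of reach is approached as far as the arm can. A call with a gripper value outside its range is refused whole. The fingers move at their own pace and stop on an object; "force" is the grip in N (left out, the last holds). Time passes only in rows, so rows that repeat a pose let the fingers close. It gives the time, the measured TCP pose, the force and the opening at its end, in the units of the state.
- get_state(): the state, without advancing time (a new reading comes with each control period).
- capture(name): name is "scene" or "side" or "wrist"; returns the picture (400x640x3 uint8, blue, green, red); there is no depth.
- get_calibration(name): a dict with "K" (3x3 intrinsics, pixels), "cam_to_world" (4x4, takes a point from camera to world coordinates). Camera axes: x right, y down, z forward; pixel columns grow to the right and rows downward; lengths in m; the calibration is good to about 2 mm. The wrist camera is an equidistant fisheye: a pixel r from the principal point sees the ray r / f radians off the axis. A picture is of the moment at which its call begins: read the wrist's pose just before it. get_calibration takes no time and is no camera call; for the wrist camera it gives the pose at the moment of the call.
- sign_off(): hands the job in, once; it reports no verdict.
Trained networks look in the newest picture that a camera, given by its name, has taken for a name from the list of things; names that differ only in an ending like _2 or _b are one class to them, and where a whole thing is asked for, a point or a joint stands for the part that bears it (a point fixed in the world has none). Each returns a list of dicts, best first, with "score" (0 to 1); they miss things now and then, are a little off and sometimes report something else, mostly with a low value. They report only what shows in the picture. A call takes as long as a camera call. They do not tell look-alikes from the thing itself.
- masks_of(camera, thing): "region" (400x640 bool, what is visible of it) and "point" ([column, row] in pixels, amid what is visible of it).
The state is a dict: "clock": time; "joint_pos": joint angles; "qvel": joint speeds; "tau": joint torques, N m; "eef_pos": TCP position; "tool_rot": TCP orientation; "force": force on the tool from outside, world axes, zero at the start; "wrist_torque": the same for the moment, N m; "width": finger opening in m.
Only numpy, scipy, OpenCV 4.12 (cv2) and the standard library are available. Lean on these libraries where they do the work, as an engineer would, in place of code of your own. Each camera call takes 0.05 s, during which the arm holds its last target. There are 200 camera calls.

## Working session

There is one attempt and no reset: what is moved stays moved. The work goes in short steps, Python scripts to look and compute and a tool call to move; the robot and the scene stay as the last step left them, time stands still between calls to the robot, and variables do not carry over. Pictures are saved under pics/ and viewed, about 8 in all and at most 12, crops included, and the job is handed in when it is done.

Besides the shell and the picture viewer there is one more tool, called after "Emit:" as a command line: name --argument value ..., lists and objects as JSON in quotes. play_rows: Moves the arm, as the interface text tells. Its arguments: {"type":"object","properties":{"rows":{"type":"array"},"force":{"type":"number"}},"required":["rows"]}

```bash
mkdir -p pics
cat > h.py <<'E'
from plant import *
import numpy as np, cv2
def ray(name,uv,cal=None):
    c=cal or get_calibration(name);K=np.array(c["K"]);T=np.array(c["cam_to_world"])
    x=(uv[0]-K[0,2])/K[0,0];y=(uv[1]-K[1,2])/K[1,1]
    if name=="wrist":
        r=np.hypot(x,y);d=np.array([np.sin(r)*x/max(r,1e-9),np.sin(r)*y/max(r,1e-9),np.cos(r)])
    else: d=np.array([x,y,1.])
    return T[:3,3],T[:3,:3]@d
def at(name,uv,z,cal=None):
    o,d=ray(name,uv,cal);return o+d*(z-o[2])/d[2]
def proj(name,p,cal=None):
    c=cal or get_calibration(name);K=np.array(c["K"]);T=np.array(c["cam_to_world"])
    q=T[:3,:3].T@(np.array(p)-T[:3,3])
    if name=="wrist":
        r=np.arctan2(np.hypot(q[0],q[1]),q[2]);h=np.hypot(q[0],q[1])+1e-12
        x,y=r*q[0]/h,r*q[1]/h
    else:x,y=q[0]/q[2],q[1]/q[2]
    return np.array([K[0,0]*x+K[0,2],K[1,1]*y+K[1,2]])
E
python3 - <<'E'
from h import *
s=get_state();print(s)
for n in("scene","side","wrist"):
    im=capture(n);cv2.imwrite(f"pics/{n}0.png",im);c=get_calibration(n);print(n,np.round(c["K"],1).tolist(),np.round(c["cam_to_world"],3).tolist())
    for t in("tray","rake_grip","slab","stick1_center","jar","block","dish","loupe","stone","pinvise"):
        for d in masks_of(n,t)[:6]:
            if d["score"]>.2: print(n,t,round(d["score"],2),np.round(d["point"]),int(d["region"].sum()),np.round(at(n,d["point"],0.01),3))
E
```

```text
{'clock': 0.0, 'joint_pos': array([-3.68834960e-02,  2.64740849e-01,  1.60534322e+00,  2.84701534e-05,
        1.27369295e+00, -3.69084654e-02]), 'qvel': array([-0.00130234, -0.00021348, -0.00138849,  0.00097203,  0.00046427,
        0.00169532]), 'tau': array([-9.59501231e-04, -5.02113855e+01, -3.56871557e+01,  7.25938403e-02,
        2.92220683e-02, -1.93505334e-04]), 'eef_pos': array([6.74249465e-01, 4.69391620e-05, 2.12312972e-01]), 'tool_rot': array([-0.00080951,  0.70710049,  0.70711223, -0.00073331]), 'force': array([0.2483738 , 0.50965263, 0.26507346]), 'wrist_torque': array([ 0.00334842, -0.05399176, -0.07004919]), 'width': 0.08780330446916998}
scene [[515.1, 0.0, 323.3], [0.0, 515.1, 199.0], [0.0, 0.0, 1.0]] [[-0.031, 0.713, -0.7, 1.517], [0.999, 0.031, -0.013, 0.08], [0.012, -0.7, -0.714, 1.101], [0.0, 0.0, 0.0, 1.0]]
scene tray 0.64 [328. 215.] 4782 [0.51  0.076 0.01 ]
scene rake_grip 0.86 [184. 200.] 643 [ 0.468 -0.352  0.01 ]
scene slab 0.55 [191. 211.] 1106 [ 0.511 -0.322  0.01 ]
scene jar 0.79 [428. 194.] 323 [0.412 0.372 0.01 ]
scene jar 0.44 [190. 213.] 1114 [ 0.52 
[... 885 characters left out ...]
17.] 720 [ 0.75  -0.009  0.01 ]
side dish 0.43 [334. 274.] 222 [ 0.535 -0.176  0.01 ]
side loupe 0.52 [375. 180.] 159 [0.712 0.17  0.01 ]
side stone 0.44 [321. 142.] 94 [0.589 0.415 0.01 ]
side pinvise 0.72 [333. 273.] 269 [ 0.535 -0.173  0.01 ]
side pinvise 0.63 [375. 176.] 152 [0.718 0.188 0.01 ]
wrist [[309.7, 0.0, 316.3], [0.0, 309.7, 201.4], [0.0, 0.0, 1.0]] [[1.0, -0.0, -0.0, 0.676], [-0.0, -0.965, -0.262, 0.068], [-0.0, 0.262, -0.965, 0.385], [0.0, 0.0, 0.0, 1.0]]
wrist tray 0.93 [185. 130.] 27364 [0.508 0.061 0.01 ]
wrist stick1_center 0.92 [190. 196.] 472 [ 0.509 -0.026  0.01 ]
wrist jar 0.71 [182. 158.] 484 [0.501 0.025 0.01 ]
wrist dish 0.81 [371. 194.] 4158 [ 0.745 -0.025  0.01 ]
```

Run:
```python
import cv2,numpy as np
a=cv2.imread("pics/wrist0.png");b=cv2.imread("pics/side0.png")
cv2.imwrite("pics/a.png",cv2.resize(a[60:320,40:400],None,fx=2.2,fy=2.2,interpolation=cv2.INTER_CUBIC))
cv2.imwrite("pics/b.png",cv2.resize(b[100:400,180:520],None,fx=2,fy=2,interpolation=cv2.INTER_CUBIC)[:600])
```

```text
(no output)
```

View pics/a.png

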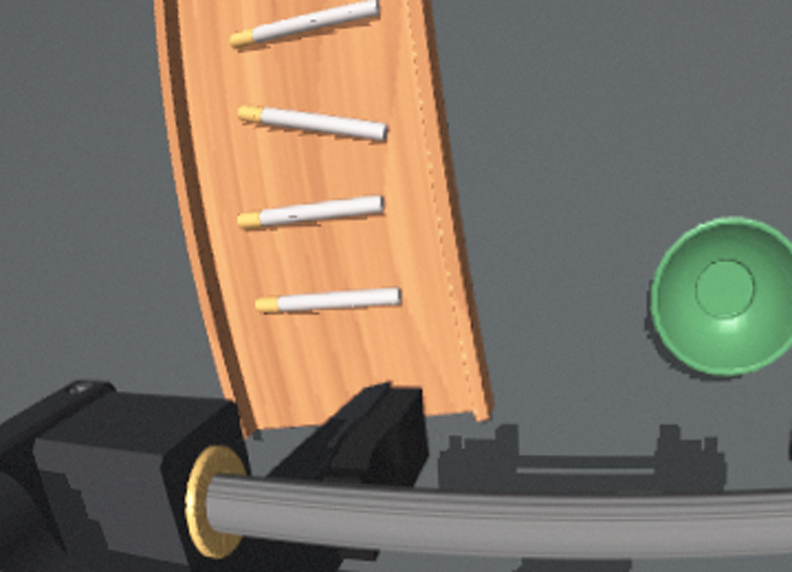

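View pics/b.png

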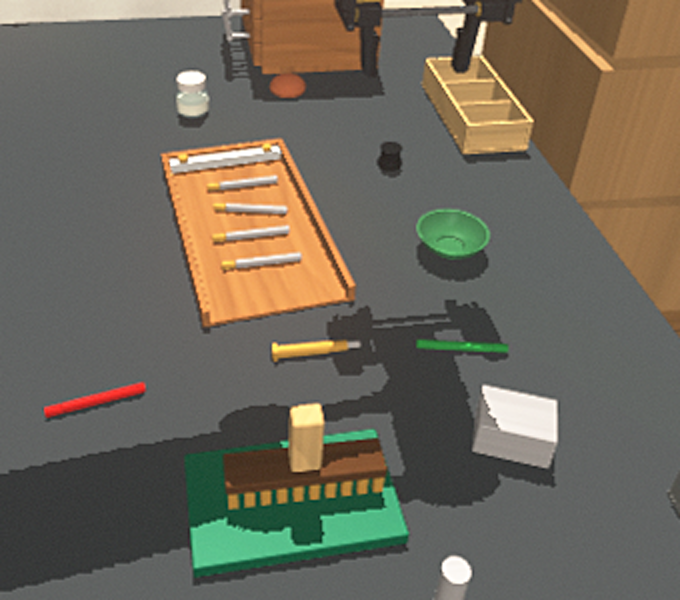

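The side view shows the tray with its stop bar at the far (+y) end, the four sticks inside it (y ≈183, 208, 233, 261 in the crop), and the pin vise at (315,350). The rake stands on the slab at (305,440).

Candidates for the sticks:
- The four white and brass ones in the tray are the right ones.
- The red rod at (95,400) and the green rod at (462,347) are look-alikes, so I leave them alone.

There is only one rake. I'll move above it with a quarter turn for a closer look.

Emit:
play_rows --rows '[0.088,-0.35,-0.18,-0.07,1.57,0.088,-0.35,-0.18,-0.07,1.57,0.088,-0.35,-0.18,-0.07,1.57,0.088,-0.35,-0.18,-0.07,1.57,0.088,-0.35,-0.18,-0.07,1.57,0.088,-0.35,-0.18,-0.07,1.57,0.088,-0.35,-0.18,-0.07,1.57,0.088,-0.35,-0.18,-0.07,1.57,0.088,-0.35,-0.18,-0.07,1.57,0.088,-0.35,-0.18,-0.07,1.57]' --force 60

```text
clock: 2.9
eef_pos: [0.4948, -0.3502, 0.2836]
tool_rot: [0.0, 1.0, 0.001, 0.0]
force: [0.8, 0.0, -0.0]
width: 0.0878
```

Run:
```python
from h import *
s=get_state();print(s["clock"],s["eef_pos"],s["tool_rot"],s["joint_pos"])
c=get_calibration("wrist");im=capture("wrist")
cv2.imwrite("pics/w1.png",im);np.save("w1cal.npy",c,allow_pickle=True)
cv2.imwrite("pics/w1v.png",cv2.resize(im,(800,500),interpolation=cv2.INTER_CUBIC))
print(np.round(c["cam_to_world"],3).tolist())
for t in("rake_grip","slab"):
    for d in masks_of("wrist",t)[:2]:
        m=d["region"].astype(np.uint8);r=cv2.minAreaRect(cv2.findNonZero(m))
        print(t,round(d["score"],2),d["point"],m.sum(),r)
        cn=max(cv2.findContours(m,0,1)[0],key=cv2.contourArea);print(cv2.approxPolyDP(cn,4,True)[:,0].tolist())
```

```text
2.9 [ 0.49484505 -0.35017215  0.28364418] [3.99880250e-06 9.99999797e-01 6.36647212e-04 1.73988288e-05] [-6.56930460e-01  9.92386935e-02  1.66868100e+00  1.52332339e-05
  1.37364053e+00  9.12589589e-01]
[[0.001, -0.965, -0.262, 0.563], [-1.0, -0.001, -0.0, -0.35], [-0.0, 0.262, -0.965, 0.455], [0.0, 0.0, 0.0, 1.0]]
rake_grip 0.71 [306.4, 157.0] 2544 ((305.0, 160.0), (102.0, 26.0), 90.0)
[[298, 109], [292, 122], [294, 209], [316, 211], [318, 112]]
rake_grip 0.56 [78.9, 165.6] 247 ((79.07167053222656, 167.98980712890625), (4.9985833168029785, 52.00906753540039), 1.3639274835586548)
[[80, 142], [79, 194]]
slab 0.75 [323.6, 162.9] 6653 ((310.6146240234375, 164.0428466796875), (122.1729965209961, 77.47999572753906), 88.69805145263672)
[[272, 105], [278, 224], [348, 224], [348, 104]]
```

View pics/w1v.png

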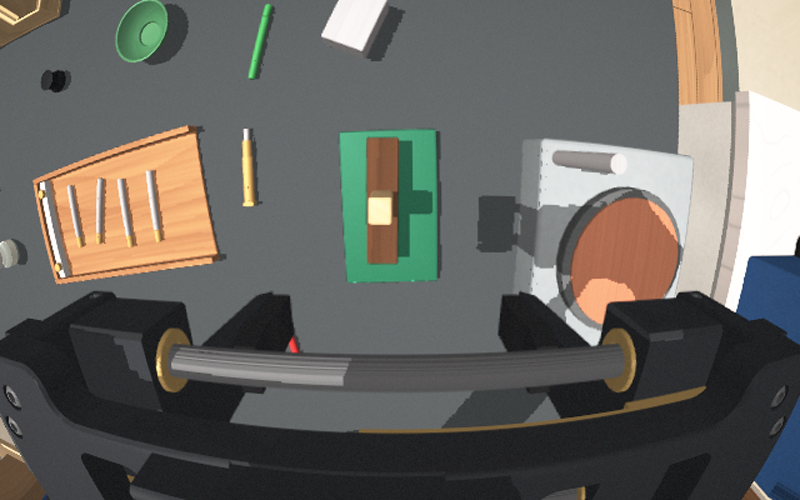

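The wrist view shows the rake upright on the slab, with the post at about (380,208) and the head spanning rows 138–265 and columns 367–398. The tray is at left with its stop bar at about (50,225), and the four sticks are inside it. A lap machine stands to the right, clear of the reach. Next I'll measure everything by colour mapped onto the known heights.

```bash
cat >> h.py <<'E'
def plane(name,m,z,cal):
    v,u=np.nonzero(m);return np.array([at(name,(a,b),z,cal)[:2] for a,b in zip(u,v)])
def rect(P):
    r=cv2.minAreaRect((P*1000).astype(np.float32));return np.round(r[0],1),np.round(r[1],1),round(r[2],2)
E
python3 - <<'E'
from h import *
im=cv2.imread("pics/w1.png");c=np.load("w1cal.npy",allow_pickle=True).item()
hsv=cv2.cvtColor(im,cv2.COLOR_BGR2HSV);H,S,V=[hsv[...,i].astype(int) for i in range(3)]
def comp(m,box):
    w=np.zeros(m.shape,np.uint8);x0,y0,x1,y1=box;w[y0:y1,x0:x1]=m[y0:y1,x0:x1]
    n,l,st,_=cv2.connectedComponentsWithStats(w);k=1+np.argmax(st[1:,4]);return l==k
sl=comp((H>60)&(H<95)&(S>100),(262,95,362,235))
post=comp((H>12)&(H<35)&(V>190)&(S>40),(285,140,330,190))
head=comp((H<15)&(S>80)&(V>40)&(V<130),(285,95,330,225))
hull=lambda m:cv2.fillConvexPoly(np.zeros(m.shape,np.uint8),cv2.convexHull(cv2.findNonZero(m.astype(np.uint8))),1)
for n,m,z in(("slab",sl,.014),("post",post,.108),("head",head,.046)):print(n,m.sum(),cv2.boundingRect(cv2.findNonZero(m.astype(np.uint8))),rect(plane("wrist",hull(m),z,c)))
# tray: world position of wood corners clicked + stick axes
tr=masks_of("wrist","tray")[0]["region"]
cn=max(cv2.findContours(tr.astype(np.uint8),0,1)[0],key=cv2.contourArea)
for p in cv2.approxPolyDP(cn,3,True)[:,0]:print("tray",p,np.round(at("wrist",p,.022,c)[:2],4),np.round(at("wrist",p,.005,c)[:2],4))
st=(S<60)&(V>140)
w=np.zeros(st.shape,np.uint8);w[130:210,50:135]=st[130:210,50:135]
n,l,s_,ct=cv2.connectedComponentsWithStats(w)
for k in range(1,n):
    if s_[k,4]>20:
        print("white",s_[k].tolist(),rect(plane("wrist",l==k,.010,c)))
E
```

```text
slab 6517 (271, 103, 79, 123) (array([ 495.6, -342. ]), array([180.1, 110.6]), 1.25)
post 412 (294, 158, 19, 22) (array([ 507. , -334.5]), array([20.6, 24.2]), 89.88)
head 135 (302, 111, 7, 41) (array([ 547.3, -333.6]), array([ 7.6, 53.5]), 85.54)
tray [155 101] [ 0.602  -0.1058] [ 0.6036 -0.0962]
tray [112 111] [ 0.5957 -0.0203] [ 0.597  -0.0074]
tray [ 28 144] [0.5626 0.2227] [0.5626 0.2452]
tray [ 32 177] [0.4954 0.222 ] [0.4927 0.2444]
tray [ 46 226] [0.3924 0.2034] [0.3857 0.2251]
tray [173 208] [ 0.4341 -0.1244] [ 0.4291 -0.1155]
white [116, 137, 11, 47, 189] (array([512.9, -24. ]), array([79.2,  9.1]), 3.28)
white [77, 143, 4, 43, 135] (array([510.9,  81.5]), array([ 8.6, 78.9]), 79.94)
white [94, 143, 10, 46, 163] (array([506.1,  30.5]), array([80.6,  9.2]), 3.22)
white [54, 148, 9, 42, 117] (array([506. , 143.8]), array([80.3,  9.2]), 4.34)
```

```bash
python3 - <<'E'
from h import *
im=cv2.imread("pics/w1.png");c=np.load("w1cal.npy",allow_pickle=True).item()
g=im.astype(int)
# head edges by row: red>green strongly
red=(g[...,2]-g[...,1]>10)
L=[];R=[];
for v in list(range(114,152))+list(range(184,208)):
    u=np.nonzero(red[v,285:330])[0]+285
    if len(u)>8: L.append((u[0]-.5,v));R.append((u[-1]+.5,v))
for n,E,zz in(("L",L,.046),("R",R,.046)):
    P=np.array([at("wrist",p,zz,c)[:2] for p in E]);f=np.polyfit(P[:,0],P[:,1],1);r=P[:,1]-np.polyval(f,P[:,0])
    k=abs(r)<.003;f=np.polyfit(P[k,0],P[k,1],1);print(n,len(E),k.sum(),"deg",np.degrees(np.arctan(f[0])),"y at .507",np.polyval(f,.507),P[[0,-1],0])
print([int(red[v,285:330].sum()) for v in range(104,216,3)])
for p in[(294,158),(313,158),(294,180),(313,180)]:print(p,np.round(at("wrist",p,.108,c)[:2],4))
E
python3 - <<'E'
import cv2
im=cv2.imread("pics/w1.png");cv2.imwrite("pics/w1z.png",cv2.resize(im[95:235,262:362],None,fx=4,fy=4,interpolation=cv2.INTER_NEAREST))
E
```

```text
L 62 62 deg -0.6988741349375587 y at .507 -0.31915378252082566 [0.56986891 0.4435809 ]
R 62 62 deg -0.651833374186347 y at .507 -0.3518679415436784 [0.56969773 0.44363038]
[0, 0, 19, 25, 25, 25, 25, 25, 25, 25, 25, 24, 25, 25, 25, 24, 25, 24, 24, 8, 8, 7, 7, 8, 8, 24, 24, 24, 24, 24, 24, 24, 24, 24, 24, 23, 0, 0]
(294, 158) [ 0.5191 -0.3245]
(313, 158) [ 0.5191 -0.3459]
(294, 180) [ 0.4938 -0.3242]
(313, 180) [ 0.4937 -0.3459]
```

View pics/w1z.png

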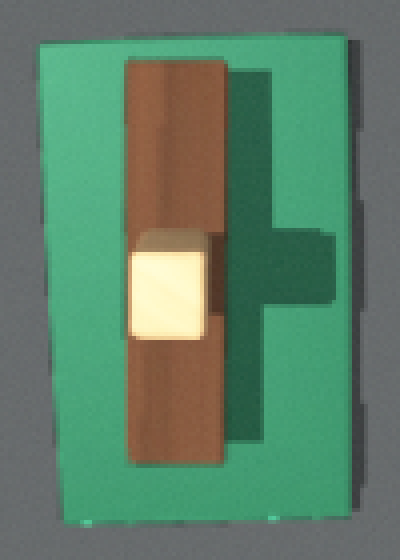

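The rake's centre is at (0.5065, -0.335), with its head along world x at about -0.7°. It is the only rake and the crop confirms it. Now I'll descend on the post.

Emit:
play_rows --rows '[0.088,0.0115,-0.015,0.0,0.012,0.088,0.0115,-0.015,0.05,0.012,0.088,0.0115,-0.015,0.1,0.012,0.088,0.0115,-0.015,0.14,0.012,0.088,0.0115,-0.015,0.175,0.012,0.088,0.0115,-0.015,0.2,0.012,0.088,0.0115,-0.015,0.215,0.012,0.088,0.0115,-0.015,0.227,0.012,0.088,0.0115,-0.015,0.227,0.012,0.088,0.0115,-0.015,0.227,0.012]' --force 60

```text
clock: 4.35
eef_pos: [0.5072, -0.3355, 0.0577]
tool_rot: [0.001, 1.0, -0.006, 0.001]
force: [0.2, 0.3, 0.3]
width: 0.0881
```

Emit:
play_rows --rows '[0.06,0,0,0,0,0.045,0,0,0,0,0.035,0,0,0,0,0.026,0,0,0,0,0.018,0,0,0,0,0.01,0,0,0,0,0.0,0,0,0,0,0,0,0,0,0]' --force 60

```text
clock: 5.35
eef_pos: [0.5065, -0.335, 0.0565]
tool_rot: [0.0, 1.0, -0.006, -0.0]
force: [0.2, 0.7, -0.1]
width: 0.0217
```

The rake is gripped at 21.7 mm. I'll lift it and carry it high to the open end of the tray, turned to the tray's yaw.

Emit:
play_rows --rows '[0,0,0,-0.02,0,0,0,0,-0.06,0,0,0,0,-0.1,0,0,0.001,-0.04,-0.11,-0.03,0,0.002,-0.09,-0.11,-0.06,0,0.003,-0.14,-0.11,-0.09,0,0.004,-0.19,-0.11,-0.11,0,0.004,-0.235,-0.11,-0.134,0,0.004,-0.255,-0.11,-0.134,0,0.004,-0.255,-0.11,-0.134]'

```text
clock: 6.6
eef_pos: [0.5134, -0.0788, 0.1677]
tool_rot: [0.0, 0.998, 0.063, 0.001]
force: [-0.3, 0.2, -1.2]
width: 0.0215
```

Run:
```python
from h import *
s=get_state();print(s["clock"],s["eef_pos"],s["tool_rot"],s["force"],s["wrist_torque"],s["width"])
c=get_calibration("wrist");im=capture("wrist");sd=capture("side")
cv2.imwrite("pics/w2.png",im);np.save("w2cal.npy",c,allow_pickle=True);cv2.imwrite("pics/s2.png",sd)
cv2.imwrite("pics/w2v.png",np.vstack([cv2.resize(im[:280],None,fx=1.2,fy=1.2),cv2.resize(sd[120:330,80:560],(768,336))[:260]]))
tr=masks_of("wrist","tray")[0]["region"]
cn=max(cv2.findContours(tr.astype(np.uint8),0,1)[0],key=cv2.contourArea)
for p in cv2.approxPolyDP(cn,3,True)[:,0]:print("tray",p,np.round(at("wrist",p,.022,c)[:2],4),np.round(at("wrist",p,.005,c)[:2],4))
```

```text
6.6 [ 0.51343193 -0.0787663   0.16772573] [1.09535023e-04 9.98031608e-01 6.27105673e-02 5.31995060e-04] [-0.27217917  0.19856634 -1.18339168] [ 0.03751851  0.03459067 -0.04433988] 0.021548525021509776
tray [344 101] [ 0.6032 -0.0953] [ 0.6045 -0.0967]
tray [193 104] [0.5855 0.0629] [0.5858 0.07  ]
tray [ 81 120] [0.5635 0.2255] [0.5626 0.2413]
tray [ 82 167] [0.5032 0.2233] [0.4991 0.239 ]
tray [ 96 247] [0.3939 0.2095] [0.384  0.2245]
tray [158 254] [0.4038 0.1057] [0.3944 0.1151]
tray [173 241] [0.4253 0.0832] [0.417  0.0914]
tray [249 244] [ 0.4365 -0.0115] [ 0.4288 -0.0084]
tray [254 257] [ 0.4211 -0.0181] [ 0.4126 -0.0154]
tray [267 236] [ 0.4492 -0.0314] [ 0.4421 -0.0293]
tray [289 233] [ 0.456  -0.0554] [ 0.4493 -0.0546]
tray [287 119] [ 0.5777 -0.0403] [ 0.5775 -0.0387]
tray [292 115] [ 0.5823 -0.0449] [ 0.5824 -0.0436]
tray [340 116] [ 0.5874 -0.0933] [ 0.5877 -0.0945]
```

View pics/w2v.png

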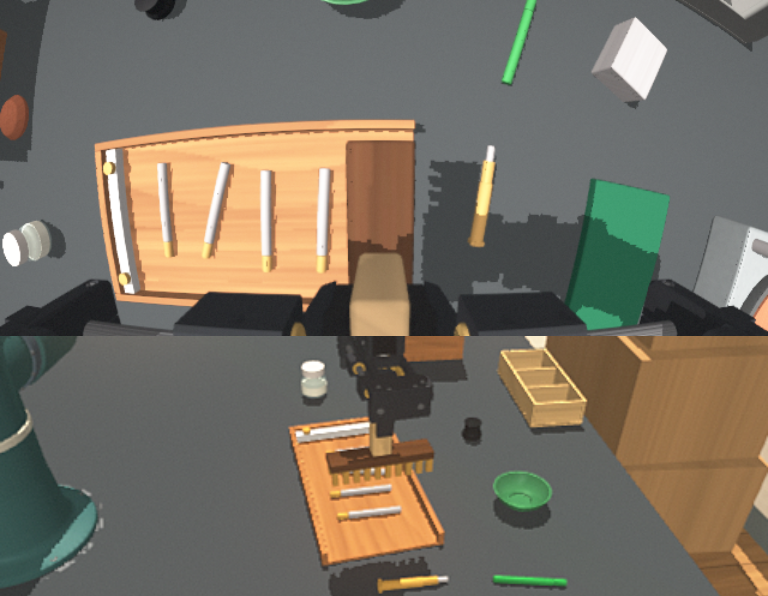

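Run:
```python
from h import *
im=cv2.imread("pics/w2.png");c=np.load("w2cal.npy",allow_pickle=True).item();g=im.astype(int)
hsv=cv2.cvtColor(im,cv2.COLOR_BGR2HSV);S=hsv[...,1].astype(int);V=hsv[...,2].astype(int)
white=(S<50)&(V>150)
def fit(E,z,n,ax):
    P=np.array([at("wrist",p,z,c)[:2] for p in E])
    a,b=(0,1) if ax else (1,0)
    k=np.ones(len(P),bool)
    for _ in range(4):
        f=np.polyfit(P[k,a],P[k,b],1);r=P[:,b]-np.polyval(f,P[:,a]);k=abs(r)<max(.0015,1.5*r[k].std())
    print(n,k.sum(),"of",len(P),"deg",round(np.degrees(np.arctan(f[0])),2),"line",np.round(f,4),"span",P[k][:,a].min().round(3),P[k][:,a].max().round(3))
    return f
bar=[];
for v in range(128,240):
    u=np.nonzero(white[v,85:112])[0]
    if len(u)>3: bar.append((85+u[-1]+.5,v))
fit(bar,.020,"bar front top",1)
# +x wall (image top): first wood row per column
wood=(S>70)&(g[...,2]-g[...,0]>40)
top=[(u,95+np.nonzero(wood[95:135,u])[0][0]-.5) for u in range(90,340,3) if wood[95:135,u].any()]
fit(top,.022,"wall outer",0)
bot=[(u,np.nonzero(wood[200:262,u])[0][-1]+200.5) for u in range(100,160,2) if wood[200:262,u].any()]
fit(bot,.022,"near wall outer",0)
# sticks
lab=np.zeros(white.shape,np.uint8);lab[125:235,115:290]=((white|((S>90)&(V>150)&(hsv[...,0]>18)&(hsv[...,0]<32))))[125:235,115:290]
n,l,st,ct=cv2.connectedComponentsWithStats(lab)
for k in range(1,n):
    if st[k,4]>80: print(st[k].tolist(),rect(plane("wrist",l==k,.01,c)))
```

```text
bar front top 94 of 94 deg 6.96 line [0.122  0.1315] span 0.41 0.554
wall outer 84 of 84 deg -6.98 line [-0.1224  0.5931] span -0.09 0.209
near wall outer 30 of 30 deg -7.25 line [-0.1271  0.416 ] span 0.106 0.203
[148, 135, 43, 81, 565] (array([497.5,  85.4]), array([ 32.3, 106. ]), 61.74)
[131, 136, 10, 79, 426] (array([496.7, 142.1]), array([97.3, 13.5]), 0.61)
[264, 140, 11, 88, 677] (array([504.2, -26.1]), array([98.4,  9.3]), 2.75)
[217, 142, 8, 85, 618] (array([497.4,  28. ]), array([97.4,  8.5]), 3.61)
```

The tray yaw is 6.97°, and the bar, wall and rake commands agree on it. The bar's front face is near tray x ≈ +0.14 m. I'll lower the rake behind the nearest stick, leaving the tips about 3 mm above the floor.

Emit:
play_rows --rows '[0,0,0,0.03,0,0,0,0,0.06,0,0,0,0,0.08,0,0,0,0,0.095,0,0,0,0,0.105,0,0,0,0,0.111,0,0,0,0,0.1145,0,0,0,0,0.1165,0,0,0,0,0.1165,0,0,0,0,0.1165,0]'

```text
clock: 8.0
eef_pos: [0.5137, -0.0801, 0.0505]
tool_rot: [0.0, 0.998, 0.061, 0.0]
force: [-0.4, 0.2, -1.8]
width: 0.0217
```

Run:
```python
from h import *
s=get_state();print(s["clock"],s["eef_pos"],s["tool_rot"],s["force"],s["width"])
im=capture("wrist");sd=capture("side")
cv2.imwrite("pics/w3v.png",np.vstack([cv2.resize(im[:280],None,fx=1.2,fy=1.2),cv2.resize(sd[190:290,200:440],(768,320))[:260]]))
```

```text
8.0 [ 0.51365715 -0.08007016  0.05049928] [1.06962903e-04 9.98111807e-01 6.14222352e-02 3.45304403e-04] [-0.36778449  0.18811116 -1.78267641] 0.021715896760413224
```

View pics/w3v.png

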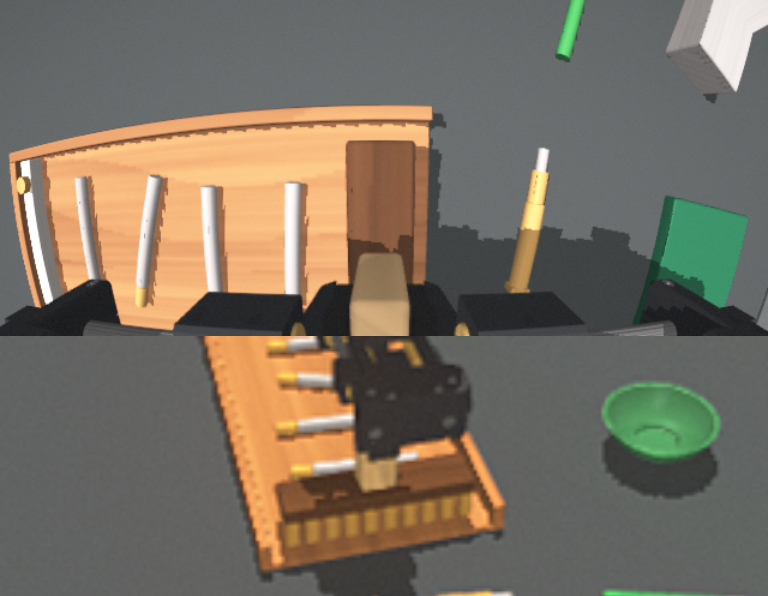

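The rake is inside the tray, parallel, behind the first stick, and not touching the floor: Fz is -1.8 N, about the rake's weight. Now I'll comb slowly.

Emit:
play_rows --rows '[0,0,-0.004,0,0,0,0,-0.008,0,0,0,0,-0.012,0,0,0,0,-0.016,0,0,0,0,-0.02,0,0,0,0,-0.024,0,0,0,0,-0.028,0,0,0,0,-0.032,0,0,0,0,-0.036,0,0,0,0,-0.04,0,0]'

```text
clock: 9.35
eef_pos: [0.5084, -0.0401, 0.0501]
tool_rot: [0.0, 0.998, 0.061, 0.0]
force: [-0.5, -0.5, -1.8]
width: 0.0213
```

Emit:
play_rows --rows '[0,0,-0.004,0,0,0,0,-0.008,0,0,0,0,-0.012,0,0,0,0,-0.016,0,0,0,0,-0.02,0,0,0,0,-0.024,0,0,0,0,-0.028,0,0,0,0,-0.032,0,0,0,0,-0.036,0,0,0,0,-0.04,0,0]'

```text
clock: 10.6
eef_pos: [0.5035, -0.0004, 0.0501]
tool_rot: [0.0, 0.998, 0.061, 0.0]
force: [0.8, -0.2, -1.5]
width: 0.0215
```

Emit:
play_rows --rows '[0,0,-0.004,0,0,0,0,-0.008,0,0,0,0,-0.012,0,0,0,0,-0.016,0,0,0,0,-0.02,0,0,0,0,-0.024,0,0,0,0,-0.028,0,0,0,0,-0.032,0,0,0,0,-0.036,0,0,0,0,-0.04,0,0]'

```text
clock: 11.85
eef_pos: [0.4986, 0.0393, 0.0501]
tool_rot: [-0.0, 0.998, 0.061, -0.0]
force: [-0.2, -1.6, -2.3]
width: 0.0212
```

Run:
```python
from h import *
s=get_state();print(s["clock"],s["eef_pos"],s["tool_rot"],s["force"],s["wrist_torque"],s["width"])
im=capture("wrist");sd=capture("side")
cv2.imwrite("pics/w4v.png",np.vstack([cv2.resize(im[:280],None,fx=1.2,fy=1.2),cv2.resize(sd[160:260,200:440],(768,320))[:260]]))
```

```text
11.85 [0.49860791 0.03930941 0.05010942] [-4.36620934e-06  9.98116641e-01  6.13446840e-02 -8.14612443e-06] [-0.17466436 -1.61207534 -2.30082481] [-0.0351646   0.09625647  0.04734749] 0.021163831795769583
```

View pics/w4v.png

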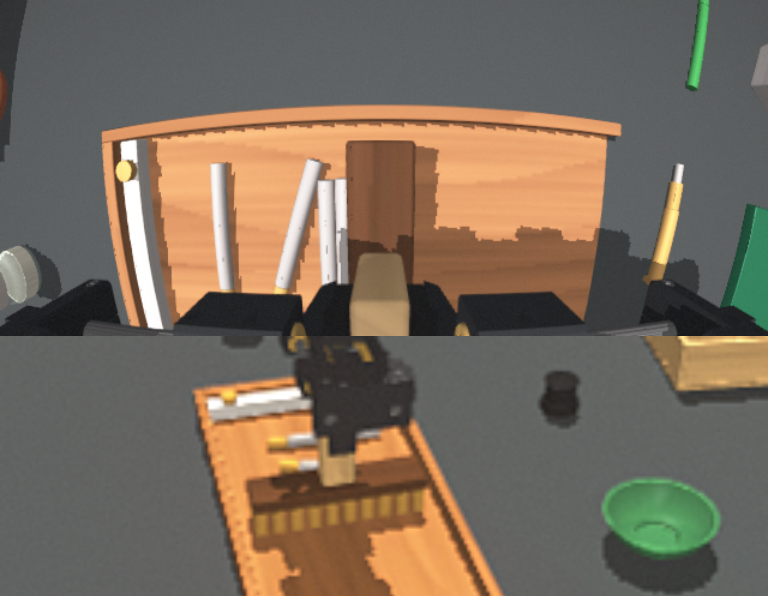

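The two nearest sticks are combed parallel against the head at about (333,230). The third, tilted at about (300,230), is next, and the fourth is at (222,225). All of them lie flat. I'll continue.

Emit:
play_rows --rows '[0,0,-0.004,0,0,0,0,-0.008,0,0,0,0,-0.012,0,0,0,0,-0.016,0,0,0,0,-0.02,0,0,0,0,-0.024,0,0,0,0,-0.028,0,0,0,0,-0.032,0,0,0,0,-0.036,0,0,0,0,-0.04,0,0]'

```text
clock: 13.2
eef_pos: [0.4937, 0.079, 0.0501]
tool_rot: [0.0, 0.998, 0.061, -0.0]
force: [0.2, -0.5, -1.6]
width: 0.0211
```

Emit:
play_rows --rows '[0,0,-0.003,0,0,0,0,-0.006,0,0,0,0,-0.009,0,0,0,0,-0.012,0,0,0,0,-0.015,0,0,0,0,-0.018,0,0,0,0,-0.021,0,0,0,0,-0.024,0,0,0,0,-0.027,0,0,0,0,-0.03,0,0]'

```text
clock: 14.45
eef_pos: [0.49, 0.1087, 0.0501]
tool_rot: [-0.0, 0.998, 0.061, -0.0]
force: [0.1, -0.9, -1.5]
width: 0.0217
```

Run:
```python
from h import *
s=get_state();print(s["clock"],s["eef_pos"],s["tool_rot"],s["force"],s["wrist_torque"],s["width"])
c=get_calibration("wrist");im=capture("wrist");sd=capture("side")
cv2.imwrite("pics/w5.png",im)
cv2.imwrite("pics/w5v.png",np.vstack([cv2.resize(im[90:280,100:480],(760,380)),cv2.resize(sd[150:220,220:400],(760,296))[:220]]))
g=im.astype(int);hsv=cv2.cvtColor(im,cv2.COLOR_BGR2HSV);w=(hsv[...,1]<50)&(hsv[...,2]>150)
# head front edge vs bar front along rows (tray x)
t=np.array([-.1213,.9926]);o=np.array([.498,.049])
for v in(150,165,180,200):
    u=np.nonzero(w[v,100:300])[0]+100
    runs=np.split(u,np.nonzero(np.diff(u)>1)[0]+1)
    print(v,[(r[0],r[-1],np.round([(at("wrist",(r[0]-.5,v),.02 if i==0 else .01,c)[:2]-o)@t,(at("wrist",(r[-1]+.5,v),.02 if i==0 else .01,c)[:2]-o)@t],4).tolist()) for i,r in enumerate(runs) if len(r)>1])
```

```text
14.45 [0.49001752 0.1087291  0.05011929] [-5.17189896e-06  9.98114472e-01  6.13799661e-02 -1.46680501e-05] [ 0.12079335 -0.90825474 -1.50467094] [-0.081765    0.00279809  0.02126419] 0.021668232476196883
150 [(np.int64(179), np.int64(196), [0.1567, 0.1427]), (np.int64(237), np.int64(247), [0.1164, 0.1085]), (np.int64(250), np.int64(262), [0.1071, 0.0978]), (np.int64(265), np.int64(267), [0.0964, 0.0943]), (np.int64(273), np.int64(275), [0.0908, 0.0887]), (np.int64(279), np.int64(288), [0.0867, 0.0797])]
165 [(np.int64(180), np.int64(197), [0.1567, 0.1427]), (np.int64(237), np.int64(248), [0.1169, 0.1082]), (np.int64(250), np.int64(262), [0.1074, 0.0981]), (np.int64(265), np.int64(276), [0.0967, 0.0883]), (np.int64(279), np.int64(288), [0.0869, 0.0799])]
180 [(np.int64(181), np.int64(198), [0.1569, 0.1427]), (np.int64(238), np.int64(248), [0.1167, 0.1086]), (np.int64(251), np.int64(262), [0.1072, 0.0985]), (np.int64(265), np.int64(277), [0.0971, 0.0878]), (np.int64(280), np.int64(288), [0.0864, 0.0801])]
200 [(np.int64(183), np.int64(200), [0.1569, 0.1425]), (np.int64(239), np.int64(248), [0.1169, 0.1094]), (np.int64(251), np.int64(262), [0.1079, 0.0991]), (np.int64(266), np.int64(277), [0.0969, 0.0882]), (np.int64(280), np.int64(282), [0.0868, 0.0847]), (np.int64(285), np.int64(287), [0.0832, 0.0811])]
```

View pics/w5v.png

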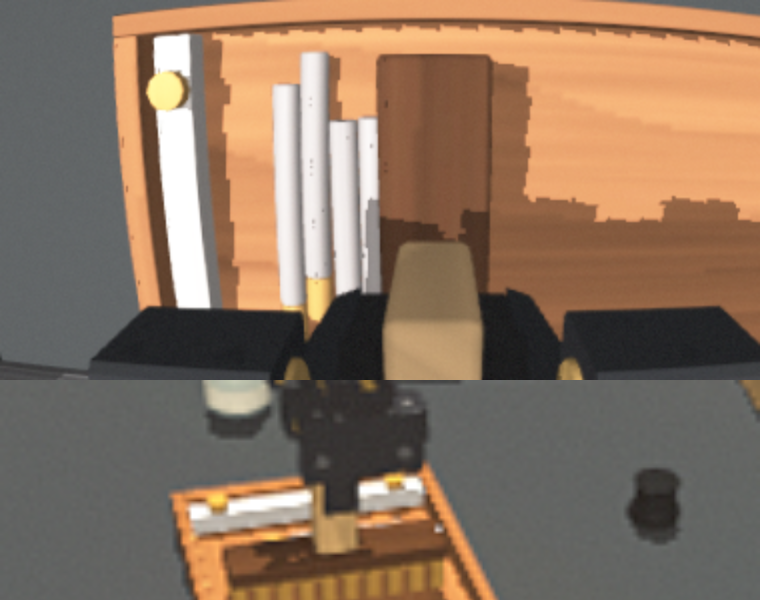

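All four sticks are gathered parallel ahead of the rake, with the leading edge at tray x 0.117. The bar face is near 0.1425, leaving a gap of about 25 mm. I'll close it slowly.

Emit:
play_rows --rows '[0,0,-0.002,0,0,0,0,-0.004,0,0,0,0,-0.006,0,0,0,0,-0.008,0,0,0,0,-0.01,0,0,0,0,-0.012,0,0,0,0,-0.014,0,0,0,0,-0.016,0,0,0,0,-0.018,0,0,0,0,-0.02,0,0]'

```text
clock: 15.8
eef_pos: [0.4876, 0.1285, 0.0501]
tool_rot: [-0.0, 0.998, 0.061, 0.0]
force: [-0.0, -1.1, -2.6]
width: 0.0216
```

Emit:
play_rows --rows '[0,0,-0.0005,0,0,0,0,-0.001,0,0,0,0,-0.0015,0,0,0,0,-0.002,0,0]'

```text
clock: 16.3
eef_pos: [0.4874, 0.1303, 0.0501]
tool_rot: [0.0, 0.998, 0.061, -0.0]
force: [-0.2, -1.0, -2.2]
width: 0.0215
```

Emit:
play_rows --rows '[0,0,-0.0005,0,0,0,0,-0.001,0,0,0,0,-0.0015,0,0,0,0,-0.002,0,0]'

```text
clock: 16.8
eef_pos: [0.4871, 0.1324, 0.0501]
tool_rot: [-0.0, 0.998, 0.061, -0.0]
force: [1.5, -0.9, -1.7]
width: 0.0216
```

Emit:
play_rows --rows '[0,0,-0.0003,0,0,0,0,-0.0006,0,0,0,0,-0.0009,0,0]'

```text
clock: 17.18
eef_pos: [0.487, 0.1332, 0.0501]
tool_rot: [0.0, 0.998, 0.061, 0.0]
force: [0.5, -0.2, -1.8]
width: 0.0214
```

Emit:
play_rows --rows '[0,0,-0.0003,0,0,0,0,-0.0006,0,0,0,0,-0.0009,0,0]'

```text
clock: 17.55
eef_pos: [0.4869, 0.1341, 0.0501]
tool_rot: [0.0, 0.998, 0.061, 0.0]
force: [-0.2, -1.3, -1.3]
width: 0.0215
```

Emit:
play_rows --rows '[0,0,-0.0003,0,0,0,0,-0.0006,0,0]'

```text
clock: 17.8
eef_pos: [0.4868, 0.1347, 0.0501]
tool_rot: [0.0, 0.998, 0.061, -0.0]
force: [-0.3, -1.3, -2.7]
width: 0.0213
```

```bash
cat > gap.py <<'E'
from h import *
s=get_state();c=get_calibration("wrist");im=capture("wrist");print(s["clock"],s["eef_pos"],s["force"],s["wrist_torque"]);cv2.imwrite("pics/g.png",im)
hsv=cv2.cvtColor(im,cv2.COLOR_BGR2HSV);w=(hsv[...,1]<60)&(hsv[...,2]>130)
t=np.array([-.1213,.9926]);o=np.array([.498,.049])
for v in(150,170,190,205):
    u=np.nonzero(w[v,150:320])[0]+150
    runs=np.split(u,np.nonzero(np.diff(u)>1)[0]+1)
    print(v,[(int(r[0]),int(r[-1]),np.round([(at("wrist",(r[0]-.5,v),.02 if i==0 else .01,c)[:2]-o)@t,(at("wrist",(r[-1]+.5,v),.02 if i==0 else .01,c)[:2]-o)@t],4).tolist()) for i,r in enumerate(runs) if len(r)>1])
E
python3 gap.py
```

```text
17.8 [0.48683181 0.13470013 0.05009354] [-0.32321229 -1.27898291 -2.70508511] [-0.15599252 -0.00390252  0.02380108]
150 [(213, 232, [0.1571, 0.1428]), (237, 267, [0.1426, 0.1205]), (271, 277, [0.1184, 0.1136]), (279, 288, [0.1129, 0.1059])]
170 [(214, 233, [0.1571, 0.1427]), (238, 277, [0.1425, 0.1138]), (279, 288, [0.1131, 0.1062])]
190 [(216, 235, [0.1567, 0.1421]), (239, 263, [0.1426, 0.1243]), (265, 277, [0.1235, 0.1142]), (280, 289, [0.1128, 0.1057])]
205 [(217, 235, [0.1568, 0.1428]), (240, 250, [0.1426, 0.1343]), (252, 264, [0.1336, 0.124]), (266, 278, [0.1233, 0.1138]), (280, 289, [0.1131, 0.1059])]
```

The row is essentially at the bar. I'll continue in fine steps and feel for contact.

Emit:
play_rows --rows '[0,0,-0.0003,0,0,0,0,-0.0006,0,0,0,0,-0.0006,0,0]'

```text
clock: 18.23
eef_pos: [0.4868, 0.1352, 0.0501]
tool_rot: [0.0, 0.998, 0.061, 0.0]
force: [-0.1, -2.6, -0.0]
width: 0.0216
```

Emit:
play_rows --rows '[0,0,-0.0003,0,0,0,0,-0.0006,0,0,0,0,-0.0006,0,0]'

```text
clock: 18.6
eef_pos: [0.4867, 0.1355, 0.0501]
tool_rot: [0.0, 0.998, 0.061, 0.0]
force: [1.3, -4.5, -1.5]
width: 0.0217
```

Emit:
play_rows --rows '[0,0,-0.0003,0,0,0,0,-0.0005,0,0,0,0,-0.0005,0,0]'

```text
clock: 18.98
eef_pos: [0.4867, 0.1357, 0.0502]
tool_rot: [0.001, 0.998, 0.062, 0.0]
force: [0.4, -6.4, 0.2]
width: 0.0215
```

Emit:
play_rows --rows '[0,0,0,0,0]'

```text
clock: 19.1
eef_pos: [0.4867, 0.1357, 0.0502]
tool_rot: [0.001, 0.998, 0.062, 0.0]
force: [0.0, -6.2, -0.1]
width: 0.0214
```

Emit:
play_rows --rows '[0,0,-0.0002,0,0,0,0,-0.0002,0,0,0,0,-0.0002,0,0,0,0,-0.0002,0,0]'

```text
clock: 19.6
eef_pos: [0.4867, 0.1358, 0.0502]
tool_rot: [0.001, 0.998, 0.062, -0.0]
force: [0.6, -5.8, -0.6]
width: 0.0216
```

```bash
python3 gap.py; python3 -c "
import cv2;im=cv2.imread('pics/g.png');cv2.imwrite('pics/gv.png',cv2.resize(im[90:270,150:400],(750,540)))"
```

```text
19.6 [0.48669694 0.13575823 0.0501536 ] [ 0.60248228 -5.84632119 -0.59153927] [-1.38973197 -0.04242234 -0.03881302]
150 [(214, 233, [0.1573, 0.1431]), (238, 263, [0.1429, 0.1243]), (266, 269, [0.1229, 0.1201]), (272, 288, [0.1187, 0.107])]
170 [(215, 235, [0.1574, 0.1423]), (239, 278, [0.1428, 0.1141]), (280, 289, [0.1134, 0.1065])]
190 [(217, 236, [0.1569, 0.1424]), (240, 264, [0.1428, 0.1245]), (266, 278, [0.1238, 0.1145]), (280, 289, [0.1138, 0.1067])]
205 [(218, 237, [0.1571, 0.1424]), (241, 251, [0.1428, 0.1346]), (253, 265, [0.1338, 0.1243]), (267, 279, [0.1235, 0.1141]), (281, 289, [0.1134, 0.1069])]
```

View pics/gv.png

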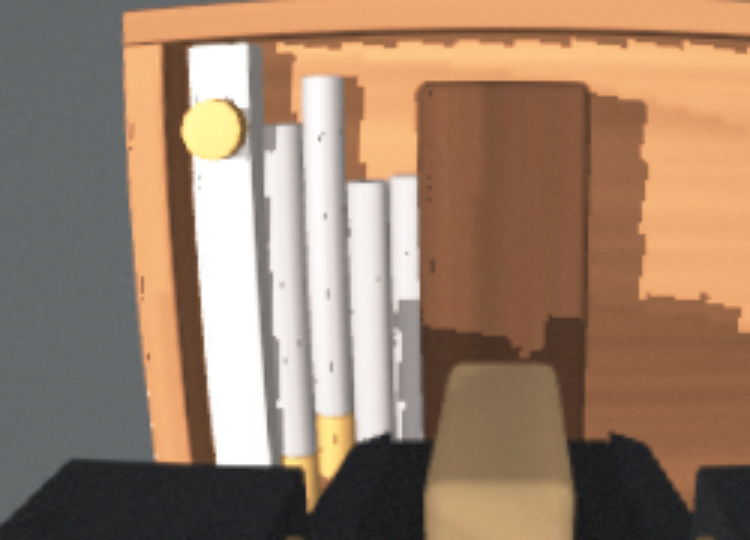

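The row is snug: four parallel sticks lie flat between the bar at (225,250) and the rake head at (500,200). The force reads about 6 N, so I'll nudge it towards 7 N and hold.

Emit:
play_rows --rows '[0,0,-0.0002,0,0,0,0,-0.0004,0,0,0,0,-0.0004,0,0]'

```text
clock: 20.02
eef_pos: [0.4867, 0.1359, 0.0502]
tool_rot: [0.001, 0.998, 0.062, 0.0]
force: [0.5, -6.7, -0.6]
width: 0.0216
```

Emit:
play_rows --rows '[0,0,0,0,0,0,0,0,0,0,0,0,0,0,0,0,0,0,0,0]'

```text
clock: 20.52
eef_pos: [0.4867, 0.1359, 0.0502]
tool_rot: [0.001, 0.998, 0.062, 0.0]
force: [0.3, -7.8, -0.2]
width: 0.0215
```

I held about 7 N. Now I'll back off gently and lift clear.

Emit:
play_rows --rows '[0,0,0.0005,0,0,0,0,0.001,0,0,0,0,0.002,0,0,0,0,0.004,0,0,0,0,0.007,0,0,0,0,0.01,0,0,0,0,0.01,-0.01,0,0,0,0.01,-0.04,0,0,0,0.01,-0.08,0,0,0,0.01,-0.12,0]'

```text
clock: 21.78
eef_pos: [0.4877, 0.1272, 0.1719]
tool_rot: [-0.0, 0.998, 0.061, 0.0]
force: [0.8, -0.5, -2.5]
width: 0.0216
```

```bash
python3 gap.py|head -1
python3 - <<'E'
from h import *
s=get_state();print(s["tool_rot"])
c=get_calibration("wrist");im=capture("wrist");sd=capture("side")
hsv=cv2.cvtColor(im,cv2.COLOR_BGR2HSV);w=(hsv[...,1]<60)&(hsv[...,2]>130)
t=np.array([-.1213,.9926]);o=np.array([.498,.049])
for v in range(140,260,15):
    u=np.nonzero(w[v,150:330])[0]+150
    runs=np.split(u,np.nonzero(np.diff(u)>1)[0]+1)
    print(v,[np.round([(at("wrist",(r[0]-.5,v),.01,c)[:2]-o)@t,(at("wrist",(r[-1]+.5,v),.01,c)[:2]-o)@t],4).tolist() for r in runs if len(r)>2])
cv2.imwrite("pics/w7v.png",np.vstack([cv2.resize(im[:280],None,fx=1.2,fy=1.2),cv2.resize(sd[140:240,200:440],(768,320))[:260]]))
E
```

```text
21.775 [0.48765952 0.12718998 0.1718785 ] [ 0.78159326 -0.48622479 -2.49634187] [ 0.04502995  0.10584628 -0.02843603]
[-8.60475540e-04  9.98104122e-01  6.13400726e-02  4.98172429e-03]
140 [[0.1598, 0.1237]]
155 [[0.1592, 0.1443], [0.1431, 0.1106]]
170 [[0.1599, 0.1448], [0.1425, 0.1108]]
185 [[0.1595, 0.11]]
200 [[0.1592, 0.145], [0.1427, 0.1345], [0.1229, 0.1103]]
215 [[0.1591, 0.1435]]
230 [[0.159, 0.1433]]
245 [[0.1604, 0.1443]]
```

View pics/w7v.png

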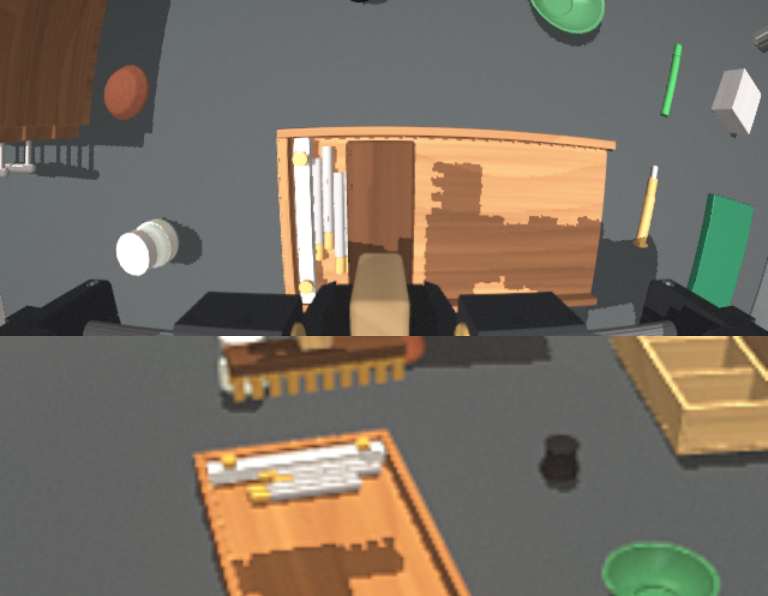

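The sticks stayed parallel against the bar, flat in the tray. I'll carry the rake back over the slab.

Emit:
play_rows --rows '[0,-0.0053,0.05,0,0.01,0,-0.0107,0.1,0,0.02,0,-0.016,0.15,0,0.035,0,-0.0213,0.2,0,0.05,0,-0.0267,0.25,0,0.065,0,-0.032,0.3,0,0.08,0,-0.0373,0.35,0,0.09,0,-0.043,0.4,0,0.1,0,-0.0475,0.445,0,0.105,0,-0.0497,0.4665,0,0.105]'

```text
clock: 23.18
eef_pos: [0.4943, -0.3434, 0.1677]
tool_rot: [-0.001, 1.0, 0.008, -0.001]
force: [0.3, -0.2, -2.8]
width: 0.0215
```

Emit:
play_rows --rows '[0,0,0,0,0,0,0,0,0.03,0,0,0,0,0.06,0,0,0,0,0.08,0,0,0,0,0.095,0,0,0,0,0.104,0,0,0,0,0.109,0,0,0,0,0.112,0,0,0,0,0.112,0]'

```text
clock: 24.3
eef_pos: [0.4958, -0.3423, 0.0585]
tool_rot: [0.0, 1.0, 0.009, 0.0]
force: [-0.5, 0.3, -1.9]
width: 0.0214
```

Run:
```python
from h import *
s=get_state();print(s["clock"],s["eef_pos"],s["tool_rot"],s["force"],s["wrist_torque"])
im=capture("wrist");sd=capture("side")
cv2.imwrite("pics/w8v.png",np.vstack([cv2.resize(im[:280],None,fx=1.2,fy=1.2),cv2.resize(sd[280:380,200:440],(768,320))[:260]]))
```

```text
24.3 [ 0.49580225 -0.3422676   0.05846076] [1.88996869e-04 9.99960818e-01 8.84721373e-03 2.31939153e-04] [-0.48451944  0.3478892  -1.88043062] [0.01191859 0.06865621 0.02622774]
```

View pics/w8v.png

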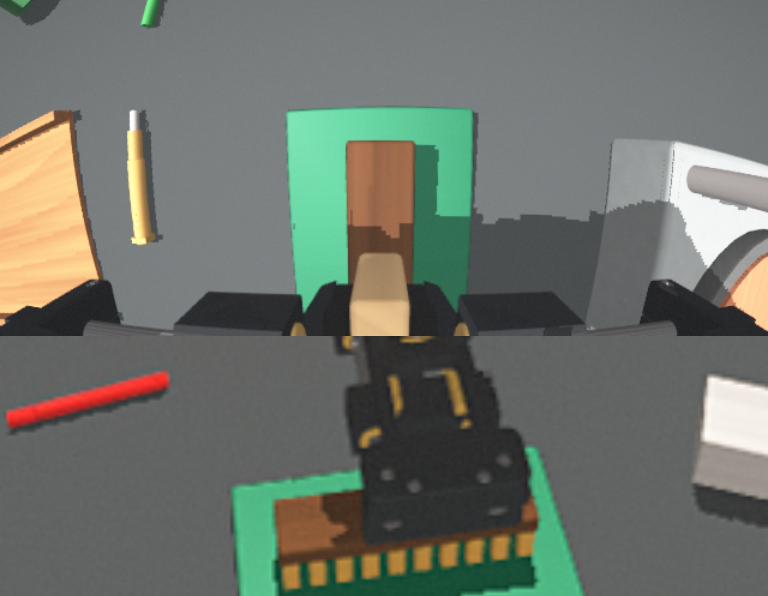

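The rake is centred over the slab and still hanging, about 2 mm up. I'll lower it to contact in small steps.

Emit:
play_rows --rows '[0,0,0,0.0005,0,0,0,0,0.001,0,0,0,0,0.0014,0,0,0,0,0.0014,0]'

```text
clock: 24.9
eef_pos: [0.4955, -0.3419, 0.0566]
tool_rot: [-0.0, 1.0, 0.009, -0.0]
force: [0.6, -0.5, -2.1]
width: 0.0215
```

Emit:
play_rows --rows '[0,0,0,0.0003,0,0,0,0,0.0005,0,0,0,0,0.0005,0]'

```text
clock: 25.28
eef_pos: [0.4956, -0.3421, 0.0565]
tool_rot: [0.0, 1.0, 0.009, 0.0]
force: [-1.2, 0.2, 0.2]
width: 0.0216
```

The rake's weight is now on the slab (Fz ≈ 0). I'll open the fingers and rise.

Emit:
play_rows --rows '[0.024,0,0,0,0,0.03,0,0,0,0,0.04,0,0,0,0,0.055,0,0,0,0,0.07,0,0,0,0,0.08,0,0,0,0,0.08,0,0,0,0,0.08,0,0,0,0]'

```text
clock: 26.28
eef_pos: [0.4956, -0.342, 0.0562]
tool_rot: [0.0, 1.0, 0.009, 0.0]
force: [-0.2, 0.3, -0.0]
width: 0.0799
```

Emit:
play_rows --rows '[0.08,0,0,-0.01,0,0.08,0,0,-0.03,0,0.08,0,0,-0.06,0,0.08,0,0,-0.1,0,0.08,0,0,-0.14,0,0.08,0,0,-0.18,0,0.08,0,0,-0.21,0,0.08,0,0,-0.21,0,0.08,0,0,-0.21,0]'

```text
clock: 27.4
eef_pos: [0.4952, -0.3417, 0.2658]
tool_rot: [-0.0, 1.0, 0.009, -0.0]
force: [0.1, 0.3, -0.4]
width: 0.0803
```

Run:
```python
from h import *
s=get_state();print(s["clock"],s["eef_pos"],s["width"],s["force"])
c=get_calibration("wrist");im=capture("wrist");sd=capture("side")
g=im.astype(int);hsv=cv2.cvtColor(im,cv2.COLOR_BGR2HSV);H,S,V=[hsv[...,i].astype(int) for i in range(3)]
m=masks_of("wrist","rake_grip")[0];print(m["score"],m["point"],np.round(at("wrist",m["point"],.06,c),4))
post=np.zeros(S.shape,np.uint8);post[100:230,270:340]=((H>12)&(H<35)&(V>190)&(S>40))[100:230,270:340]
n,l,st,_=cv2.connectedComponentsWithStats(post);k=1+np.argmax(st[1:,4]);print(st[k],rect(plane("wrist",l==k,.108,c)))
t=masks_of("side","stick1_center")
for d in t:print("side stick",round(d["score"],2),d["point"],np.round(at("side",d["point"],.01),3))
cv2.imwrite("pics/w9v.png",np.vstack([cv2.resize(im[:250],(800,312)),cv2.resize(sd[130:390,200:460],(800,800))[0:0],cv2.resize(sd[140:390,150:550],(460,287)).copy() if 0 else np.pad(cv2.resize(sd[130:390,150:550],(443,288)),((0,0),(0,357),(0,0)))]))
```

```text
27.4 [ 0.49522675 -0.34170342  0.26579135] 0.08027416454015458 [ 0.0977678   0.33800476 -0.35733564]
0.9 [318.8, 169.7] [ 0.501  -0.3441  0.06  ]
[307 170  20  23 434] (array([ 496.3, -341.4]), array([24.5, 20.5]), 1.4)
side stick 0.53 [296.6, 189.3] [0.485 0.147 0.01 ]
side stick 0.25 [294.5, 226.0] [ 0.466 -0.009  0.01 ]
```

View pics/w9v.png

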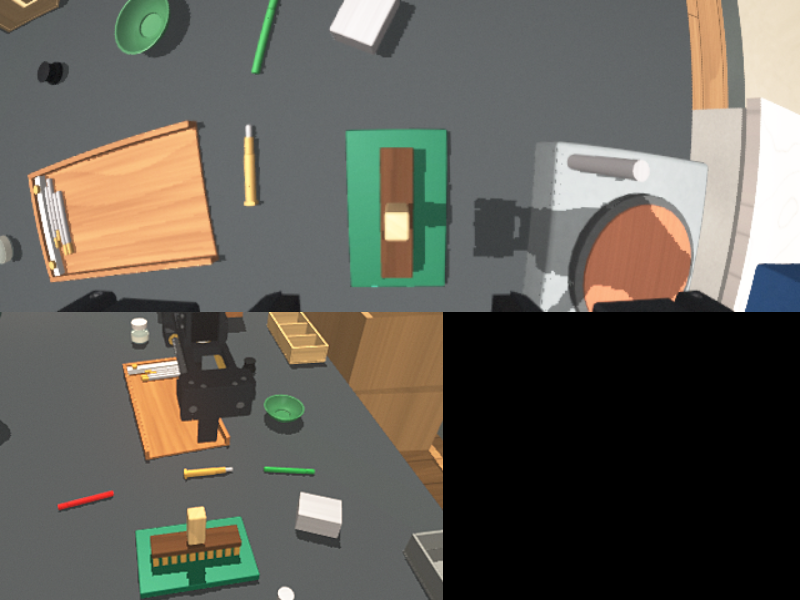

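The rake stands upright at the slab's middle (post at (397,222), world (0.496, -0.341)). The four sticks lie parallel against the bar at about (55,215), and the bystanders are where they were. I'm handing in.

```bash
python3 -c "
from plant import *
print(sign_off(), get_state()['clock'])"
```

```text
the job is handed in; nothing more can be done
the job is handed in; nothing more can be done
```

I picked up the rake, combed the four sticks against the stop bar, pressed the row, and stood the rake back on the slab. The job was handed in at about 27.5 s of the 72 s allowed; no verdict was reported.

- **Pressing:** I felt contact with the stop face at about tray x +0.142 m by camera, about 1 mm past its stated range, so that figure carries some camera error. Readings at the end of the press were 5.8 to 7.8 N, noisy by about 1 N, with a last hold of about 0.5 s at about 7 N. The force was only read at the end of each move, so I did not see any brief peaks.
- **Sticks:** The last close view, just after the rake lifted away, showed all four flat, side by side and parallel to the bar by eye. I did not calculate their final angles. The final wider view showed the row still in place.
- **Rake:** It stands upright and released, with its post about 1 mm from my estimate of the slab's middle, and the open gripper is well above it.
- **Everything else:** In the last pictures the bystanders in view had not visibly moved, and nothing disagreed. The stone was out of view there; I never went near it.

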